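# Present a sample plate to the code reader

### The job

Two glass plates stand on edge in the slotted rack; find the one with a small notch cut from a top corner, which marks its frosted end and label side, and lift it out by its clear end so that the fingers cover none of the frosted end. Present it to the code reader: label face turned upward, square to the lens and centred in front of it about 120 mm away, held still in the air; finish while still holding it there, do not put it down. Leave the blank plate in its slot, do not touch the reader, and leave the bottle, the beaker and the screw ring where they are.

Things in the scene. Friction and masses are not known exactly. Their poses are not given: they have to be found in the camera images.
- plate: Glass sample plate, 100 long (x) x 5 thick (y) x 50 mm high (z), 60 g, standing on edge in a rack slot, turned any way. Origin: centre of its lower edge. +x points to the frosted end (x +20 to +50 mm is opaque white, the rest clear); a 10 x 10 mm notch is cut from that end's upper corner (+x, +z). +y points out of the label face; z is up while it stands. Its lowest 14 mm sit in the slot.
- label (a point): Centre of the label face of the sample plate: plate x +35, y +2.5, z +23 mm; axes as the plate's, +y out of the label. The label is white paper, 20 x 30 mm, with a dark dot code, on one face of the frosted end only. Seen with the notched end on your left and the notch on top, the standing plate shows you its label face.
- blank: The other glass plate, the same 100 x 5 x 50 mm but all clear with four square corners, no frost, notch or label; it stands in another slot of the rack, same frame. To be left alone.
- rack: Fixed black plastic rack, 126 (x) x 140 (y) x 20 mm high, origin under its centre, with three slots along its x at y = -50, 0 and +50 mm, each 14 mm deep and about 101.5 x 6.5 mm. A standing plate rises 36 mm above the rack's top (56 mm above the bench). One slot is empty.
- reader: Fixed code reader on a stand: dark foot 100 mm across (centre 30 mm behind the origin, +x), steel post 16 mm thick, 258 mm high, 45 mm behind the origin, white head 60 x 52 x 50 mm with a black lens ring of 36 mm. The middle of the lens is 235 mm straight above the origin; it looks to the reader's -x (roughly the robot's right, -y) and down at 45 degrees.
- focus (a point): The point 120 mm in front of the middle of the lens, on its axis, where the label is to be held (150 mm above the bench). Its z axis points from there to the lens, 45 degrees above level; its y is level.
- bottle: Bystander: glass bottle with red cap, 70 mm across, 150 mm high, origin under its centre.
- beaker: Bystander: open glass beaker, 70 mm across, 85 mm high, origin under its centre.
- cap: Bystander: red screw ring, 44 mm across, 18 mm high, lying flat, origin under its centre.
Things that resemble listed ones, but are neither listed nor needed, are in the scene too. Of the things that look like the rack, the smaller one is meant.

How it is judged:
On the way:
1. the sample plate is lifted clear of the rack in the fingers (height (world z) of plate above 0.04 m and contact force between the fingers and plate above 1 N and contact force between rack and plate below 0.1 N), for 0.1 s.
At the end, for the whole second after the job is handed in: The plate is held still in the fingers by its clear end (TCP at plate x below +12 mm), off the rack, label centre within 25 mm of the focus and over 100 mm high, label normal within 69 degrees of straight up and within 17 degrees of the lens axis; blank plate moved under 15 mm (distance between label and focus below 0.025 m and angle between the y axis of label and the z axis of focus, either way round below 0.3 rad and angle between label's own y axis and vertical below 1.2 rad and x of the grasp point in the frame of plate below 0.012 m and contact force between the fingers and plate above 1 N and height (world z) of label above 0.1 m and contact force between rack and plate below 0.1 N and linear speed of plate below 0.03 m/s and angular speed of plate below 0.2 rad/s and distance of blank from where it was at the start of the episode below 0.015 m); the arm keeps its last pose, push and grip.
It fails at once if the blank plate is moved more than 15 mm (distance of blank from where it was at the start of the episode above 0.015 m).
It fails at once if the reader is touched (contact force between reader and anything else above 0.5 N).
It fails at once if a bystander is moved more than 20 mm (distance of any of bottle, beaker, cap from where it was at the start of the episode above 0.02 m).
It also fails if it takes over 38 s, if anything falls off the work surface, if the arm or the gripper's body presses on something with over 40 N, if the wrist force passes 120 N, or if a joint passes its speed limit or range.

### The arm

A 6-joint arm with a two-finger parallel gripper is mounted at the origin on the work surface. World frame = base frame: x ahead of the robot, y to its left, z up, the work surface at z = 0. Lengths are in m, angles in rad, forces in N, time in s.
With the tool pointing down it reaches from about 0.3 to 0.95 m from the base axis. Payload 3.1 kg.
Tool frame: the origin (TCP) lies between the finger pads, 19 mm behind the fingertips; this is the grasp point; x points along the fingers, z is the direction in which the jaws open and shut, and the axes are right-handed (so a half turn about x gives the same grasp; the last joint's range is limited). The gripper opens to 85 mm and grips with 20 to 120 N. Pads are 22 mm wide; open, the fingers measure 114 mm over their backs; the gripper's body (76 mm by 85 mm) begins 54 mm behind the grasp point. The pads swing forward as they close: fully open they stand 13 mm farther back than shut.
Start: joints at [1.158, 0.308, 1.634, -0, 1.2, -0.07], TCP at [0.21, 0.589, 0.25] pointing down, gripper open.
Joint ranges: [-3.06, 3.06], [-0.79, 1.96], [0.05, 2.63], [-1.19, 4.34], [0.05, 2.64], [-2.94, 2.94]. Speed limits (rad/s): [2.79, 2.79, 3.14, 3.14, 3.14, 3.14].

### API

Orientations are given as a rotation vector (axis times angle).
In Python, from workcell import robot gives the robot as it stands. Calls block until the motion is done:
- robot.reach(position, orientation): joint-space move of the TCP to a pose.
- robot.move_straight(position, ori=None, speed=0.15, f_stop=None): straight line of the TCP; ori=None keeps the orientation; speed is the mean speed in m/s. With f_stop (N) it stops when the force on the tool has changed by that much, and returns True; else False.
- robot.set_joints(angles): joint-space move.
- robot.grip(opening, grasp_force=None): finger opening in m; grasp_force is the grip in N (None keeps the last); returns when the fingers have stopped.
- robot.wait(seconds).
- robot.solve_ik(position, orientation): joint angles nearest the present ones, or None.
- robot.camera(name): name is "scene" or "top" or "wrist"; returns (picture, depth): 384x512x3 uint8, red, green, blue; 384x512 float32, m along the optical axis (not along the pixel's ray), 0 where there is no reading.
- robot.camera_model(name): a dict with "fx", "fy", "cx", "cy" (pixels), "R" (3x3) and "t" (3): a world point X has camera coordinates R X + t; the wrist camera has in their place "T_tool_cam" (4x4, takes a point from camera to tool coordinates, whose origin is the TCP and whose axes are the tool frame's). Camera axes: x right, y down, z forward; pixel columns grow to the right and rows downward; lengths in m; the calibration is good to about 2 mm. A picture is of the moment at which its call begins: read the wrist's pose just before it. camera_model takes no time and is no camera call.
A pose or a line that the arm cannot do raises robot.MotionError and nothing moves.
- robot.sign_off(): hands the job in, once; it reports no verdict.
Readings, each from a call of its own:
- robot.get_time(): time.
- robot.get_joints(): joint angles.
- robot.get_joint_vel(): joint speeds.
- robot.get_joint_efforts(): joint torques, N m.
- robot.get_ee_pos(): TCP position.
- robot.get_tcp_rot(): TCP orientation.
- robot.get_force(): force on the tool from outside, world axes, zero at the start.
- robot.get_torque(): the same for the moment, N m.
- robot.get_width(): finger opening in m.
Only numpy, scipy, OpenCV 4.12 (cv2) and the standard library are available. Lean on these libraries where they do the work, as an engineer would, in place of code of your own. Each camera call takes 0.05 s, during which the arm holds its last target. There are 200 camera calls.

## Working session

There is one attempt and no reset: what is moved stays moved. The work goes in short steps, each a Python script; the robot and the scene stay as the last script left them, time stands still between calls to the robot, and variables do not carry over. Pictures are saved under pics/ and viewed, about 8 in all and at most 12, crops included, and the job is handed in when it is done.

```bash
ls; mkdir -p pics; python3 - <<'E'
from workcell import robot
import cv2,numpy as np
for n in("scene","top"):
    p,d=robot.camera(n); cv2.imwrite(f"pics/{n}0.png",cv2.resize(p[:,:,::-1],(800,600),interpolation=cv2.INTER_CUBIC)); np.savez(f"pics/{n}0.npz",p=p,d=d)
    m=robot.camera_model(n); print(n,{k:np.round(v,3).tolist() for k,v in m.items()})
print(robot.get_time(),robot.get_tcp_rot(),robot.camera_model("wrist"))
E
```

```text
pics
scene {'fx': 458.314, 'fy': 458.314, 'cx': 259.214, 'cy': 188.778, 'R': [[0.813, 0.583, 0.011], [0.469, -0.644, -0.605], [-0.346, 0.496, -0.796]], 't': [-0.457, -0.191, 1.527]}
top {'fx': 417.625, 'fy': 417.625, 'cx': 259.548, 'cy': 194.427, 'R': [[0.015, -1.0, 0.002], [-0.998, -0.015, -0.055], [0.055, -0.001, -0.998]], 't': [-0.01, 0.552, 1.266]}
0.1 [-0.95420876  1.35392676  0.95244529] {'fx': 343.20555788532636, 'fy': 343.20555788532636, 'cx': 253.92126736977025, 'cy': 194.05598520738016, 'T_tool_cam': array([[ 7.61325475e-04, -3.16336895e-01,  9.48646609e-01,
        -1.24113019e-01],
       [-1.52390940e-03, -9.48646150e-01, -3.16335519e-01,
         8.26386754e-02],
       [ 9.99998549e-01, -1.20481719e-03, -1.20429725e-03,
         2.00422439e-05],
       [ 0.00000000e+00,  0.00000000e+00,  0.00000000e+00,
         1.00000000e+00]])}
```

View pics/scene0.png

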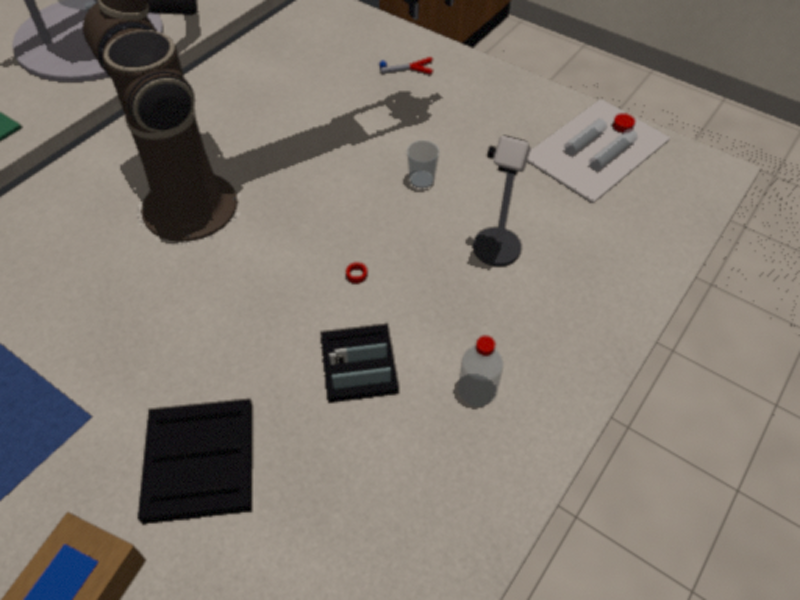

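View pics/top0.png

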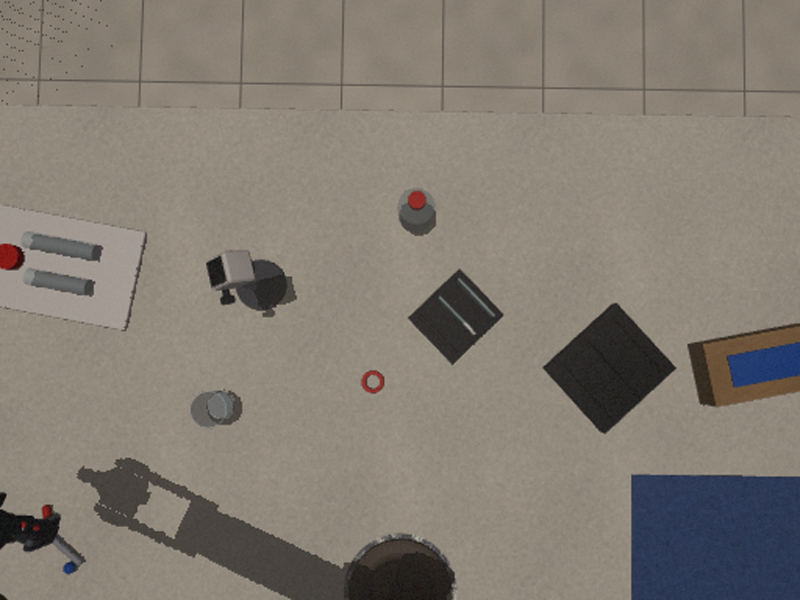

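The small rack (scene ~(360,360), top ~(455,317)) holds two plates. The larger black rack at scene (197,460) is a decoy. The plate at scene (360,353) seems to have a white left end. The reader is at scene (505,155) and top (235,270). I'll enlarge both.

```bash
cat > h.py <<'E'
import numpy as np,cv2
from workcell import robot
def cloud(n,d,uv=None):
    m=robot.camera_model(n)
    v,u=np.mgrid[:384,:512]
    c=np.stack([(u-m['cx'])/m['fx']*d,(v-m['cy'])/m['fy']*d,d],-1)
    return (c-m['t'])@m['R']
def ray(n,u,v,z):
    m=robot.camera_model(n); o=-m['R'].T@m['t']; r=m['R'].T@np.array([(u-m['cx'])/m['fx'],(v-m['cy'])/m['fy'],1])
    return o+r*(z-o[2])/r[2]
E
python3 - <<'E'
from h import *
S=np.load("pics/scene0.npz");T=np.load("pics/top0.npz")
def crop(p,u,v,w,h): return cv2.resize(p[v:v+h,u:u+w,::-1],(400,300),interpolation=cv2.INTER_CUBIC)
im=np.vstack([np.hstack([crop(S['p'],194,200,68,51),crop(S['p'],295,82,56,42)]),np.hstack([crop(T['p'],252,168,84,63),crop(T['p'],120,152,84,63)])])
cv2.imwrite("pics/c1.png",im)
Ct=cloud("top",T['d']);Cs=cloud("scene",S['d'])
# rack: dark pixels in the top view
g=T['p'].max(2); mk=np.zeros_like(g); mk[168:238,255:328]=(g[168:238,255:328]<75)
mk=cv2.morphologyEx(mk,cv2.MORPH_CLOSE,np.ones((7,7)))
cs=max(cv2.findContours(mk,0,2)[0],key=cv2.contourArea); 
q=np.array([ray("top",*p[0],.02)[:2] for p in cs],np.float32)
print("rack",cv2.minAreaRect(q), "heights",np.median(Ct[mk>0][:,2]))
# head
for n,C,(a,b,c,d) in (("top",Ct,(150,190,125,185)),("scene",Cs,(80,115,305,345))):
    P=C[a:b,c:d].reshape(-1,3); k=P[:,2]>.19; print(n,k.sum(),P[k].mean(0),P[k].min(0),P[k].max(0))
# blue-gray things above the rack top in both views
for n,C,(a,b,c,d) in (("top",Ct,(168,238,255,328)),("scene",Cs,(200,262,200,260))):
    P=C[a:b,c:d].reshape(-1,3); k=P[:,2]>.035; print(n,k.sum(),np.round(P[k].mean(0),3),np.round(P[k].max(0),3))
E
```

```text
rack ((0.5299442410469055, -0.09999798983335495), (0.12589962780475616, 0.13924115896224976), 44.63801574707031) heights 0.02039927215523485
top 680 [0.5851195  0.26998258 0.29064599] [ 0.48219846 -0.00076229  0.23098457] [0.62081327 0.31676092 1.2946799 ]
scene 509 [0.59749185 0.25293369 0.27710976] [ 0.53852619 -0.61495202  0.19023905] [0.98842611 0.31088677 1.10553137]
top 178 [ 0.541 -0.104  0.193] [ 6.010e-01 -1.000e-03  1.295e+00]
scene 428 [ 0.566 -0.137  0.083] [ 0.988 -0.066  1.106]
```

View pics/c1.png

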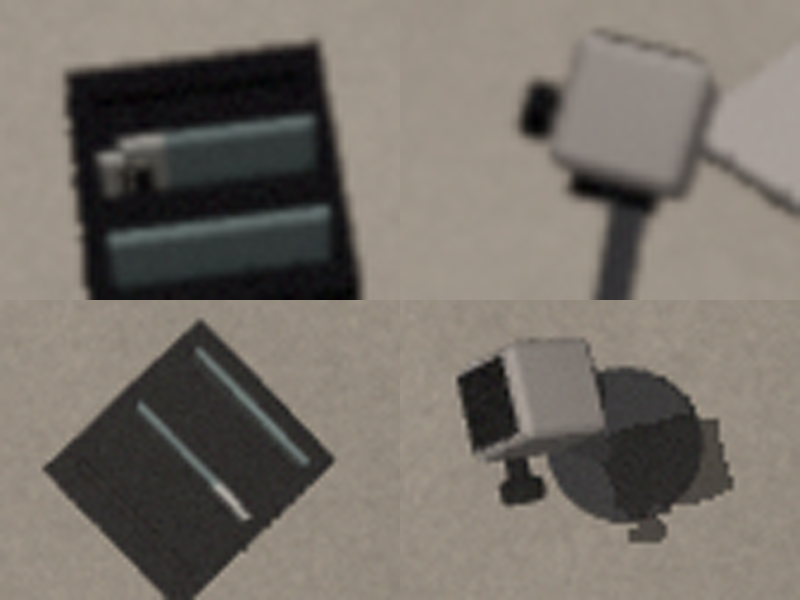

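In the crop, the front (middle-slot) plate has the white end and notch at its left, with a dark label facing the scene camera, so it is the sample plate. Its frosted end is toward −x,−y. The other plate is all clear, so it is the blank. The reader head shows its white upper face and black back face in the top view, with the lens under it facing −y. Next I'll measure the reader's heading and the plate positions.

```bash
python3 - <<'E'
from h import *
S=np.load("pics/scene0.npz");T=np.load("pics/top0.npz")
Ct=cloud("top",T['d']);Cs=cloud("scene",S['d'])
def plane(P):
    c=np.median(P,0)
    for _ in range(5):
        n=np.linalg.svd(P-P.mean(0),full_matrices=False)[2][2]; r=abs((P-P.mean(0))@n); P=P[r<max(.003,np.median(r)*2)]
    n=n*np.sign(n[2]); return P.mean(0),n,len(P)
def sub(C,p,u0,u1,v0,v1,f):
    P=C[v0:v1,u0:u1].reshape(-1,3); g=p[v0:v1,u0:u1].reshape(-1,3).max(1); k=f(g)&(P[:,2]>.2)&(P[:,2]<.36); return P[k]
for nm,P in (("top white",sub(Ct,T['p'],130,168,158,188,lambda g:g>130)),("top black",sub(Ct,T['p'],130,148,160,186,lambda g:g<60)),("scene white",sub(Cs,S['p'],315,345,84,112,lambda g:g>130))):
    c,n,k=plane(P); print(nm,k,c.round(3),n.round(3),"min",P.min(0).round(3),"max",P.max(0).round(3))
# foot
g=T['p'].max(2);P=Ct; z=P[...,2]
k=np.zeros(g.shape,bool);k[165:205,150:185]=(g<85)[165:205,150:185]
k&=(z<.03)&(z>.004)
q=P[k][:,:2].astype(np.float32);print("foot",len(q),cv2.minEnclosingCircle(q),z[k].mean())
# post from scene
k=np.zeros(g.shape,bool);k[112:145,310:335]=True;k&=(Cs[...,2]>.04)&(Cs[...,2]<.18);print("post",k.sum(),np.median(Cs[k],0))
# plates
for n,C,(a,b,c,d) in (("top",Ct,(168,238,255,328)),("scene",Cs,(200,262,200,260))):
    P=C[a:b,c:d].reshape(-1,3);k=(P[:,2]>.03)&(P[:,2]<.065)
    P=P[k]; col=((S if n=="scene" else T)['p'][a:b,c:d].reshape(-1,3)[k]).max(1)
    e=np.deg2rad(44.64); ax=np.array([np.cos(e),np.sin(e)]); w=np.array([-ax[1],ax[0]])
    L=(P[:,:2]-[.5299,-.1])
    s,t=L@ax,L@w; print(n,len(s),"t hist",np.histogram(t,np.arange(-.07,.071,.01))[0])
    for lo,hi in((-.03,.03),(-.07,-.03),(.03,.07)):
        j=(t>lo)&(t<hi)
        if j.sum()>5: print(lo,j.sum(),"s",s[j].min(),s[j].max(),"t",np.median(t[j]),"bright s",np.median(s[j][col[j]>150]) if (col[j]>150).any() else None, "z",P[j,2].max())
# bystanders
for nm,(u,v) in dict(bottle=(267,128),beaker=(141,261),ring=(238,244)).items(): print(nm,Ct[v,u].round(3),ray("top",u,v,.0).round(3))
E
```

```text
top white 94 [0.591 0.272 0.292] [ 0.133 -0.451  0.883] min [0.558 0.242 0.259] max [0.614 0.317 0.298]
top black 139 [0.586 0.295 0.28 ] [-0.2    0.693  0.692] min [0.559 0.277 0.236] max [0.606 0.315 0.295]
scene white 226 [0.595 0.258 0.28 ] [ 0.166 -0.638  0.752] min [0.57  0.238 0.263] max [0.62  0.311 0.296]
foot 657 ((0.5816164016723633, 0.2778796851634979), 0.05548914521932602) 0.014162977296122531
post 155 [0.58813011 0.29202991 0.12300742]
top 173 t hist [ 0 32 59  0  0  0 35 47  0  0  0  0  0  0]
-0.03 82 s -0.04874231480316954 0.05063300799848312 t 0.0008463903934669203 bright s -0.031039285926562066 z 0.06228840531941907
-0.07 91 s -0.04903603932516929 0.0496533251748386 t -0.04876886912706413 bright s None z 0.0611232278859246
scene 485 t hist [  0 242   2   0   0   1 235   5   0   0   0   0   0   0]
-0.03 241 s -0.04901852544441009 0.05059363359017989 t -0.005114125990853375 bright s None z 0.06119246325749906
-0.07 244 s -0.04919659995868565 0.048988857848236395 t -0.05504900359246696 bright s None z 0.06224913068545279
bottle [ 0.73  -0.02   0.147] [ 0.762 -0.023  0.   ]
beaker [0.343 0.359 0.002] [0.343 0.359 0.   ]
ring [0.399 0.062 0.002] [0.399 0.062 0.   ]
```

The reader fit is consistent: the back-face normal is 45° up, and the post and head agree to within about 10 mm. The plates fit the slots at t=0 and −50 mm. Focus ≈ (0.621, 0.169, 0.150). Now I'll scan IK for the grasp and the presentation.

```bash
cat >> h.py <<'E'
from scipy.spatial.transform import Rotation as Ro
e_=np.deg2rad(44.64); AX=np.array([np.cos(e_),np.sin(e_),0]); Z=np.array([0,0,1.])
PX=-AX; PY=np.cross(Z,PX); C0=np.array([.5299,-.1,0])+.0009*AX
FOC=np.array([.621,.169,.150]); H=np.array([.265,-.964,0]);H/=np.linalg.norm(H)
N=(Z-H)/2**.5; E=np.cross(Z,H)
def rv(x,z): return Ro.from_matrix(np.c_[x,np.cross(z,x),z]).as_rotvec()
def present(phi,sg,tx,tz):  # tool pose that puts the label at the focus; TCP at plate (tx,0,tz)
    xt=np.cos(phi)*E-np.sin(phi)*(H+Z)/2**.5
    pz=-xt; px=np.cross(N,pz)
    return FOC-N*.0025+(tx-.035)*px+(tz-.023)*pz, rv(xt,sg*N)
E
python3 - <<'E'
from h import *
for sg in(1,-1):
    g=C0-PX*.0+PX*(-.025)+Z*.12; q=robot.solve_ik(g,rv(-Z,sg*PY)); print(sg,g.round(3),None if q is None else np.round(q,2))
    for ph in range(-20,131,15):
        p,r=present(np.deg2rad(ph),sg,-.025,.038); q=robot.solve_ik(p,r)
        print("  ",ph,p.round(3),None if q is None else np.round(q,2))
E
```

```text
1 [ 0.548 -0.082  0.12 ] [-0.23  0.34  1.89 -0.    0.91  0.57]
   -20 [0.616 0.211 0.105] [0.45 1.04 2.09 3.57 1.81 2.38]
   -5 [0.601 0.206 0.105] [0.31 0.9  2.24 3.25 1.64 2.36]
   10 [0.587 0.199 0.108] [0.13 0.73 2.34 2.88 1.38 2.38]
   25 [0.575 0.19  0.114] [-0.03  0.55  2.36  2.46  1.09  2.55]
   40 [0.566 0.179 0.123] [-0.15  0.42  2.3   1.95  0.89  2.93]
   55 [0.562 0.167 0.133] [-0.2   0.38  2.17  1.42  0.9  -2.92]
   70 [0.561 0.155 0.144] [-0.21  0.41  2.    1.03  1.05 -2.59]
   85 [0.564 0.144 0.155] [-0.18  0.49  1.8   0.78  1.27 -2.39]
   100 [0.572 0.135 0.166] [-0.14  0.6   1.6   0.61  1.52 -2.27]
   115 [0.582 0.128 0.176] [-0.09  0.73  1.38  0.48  1.77 -2.2 ]
   130 [0.596 0.124 0.184] [-0.03  0.88  1.17  0.37  2.02 -2.17]
-1 [ 0.548 -0.082  0.12 ] [-0.23  0.34  1.89  0.    0.91 -2.58]
   -20 [0.616 0.211 0.105] [ 0.45  1.04  2.09  3.57  1.81 -0.76]
   -5 [0.601 0.206 0.105] [ 0.31  0.9   2.24  3.25  1.64 -0.78]
   10 [0.587 0.199 0.108] [ 0.13  0.73  2.34  2.88  1.38 -0.76]
   25 [0.575 0.19  0.114] [-0.03  0.55  2.36  2.46  1.09 -0.59]
   40 [0.566 0.179 0.123] [-0.15  0.42  2.3   1.95  0.89 -0.21]
   55 [0.562 0.167 0.133] [-0.2   0.38  2.17  1.42  0.9   0.23]
   70 [0.561 0.155 0.144] [-0.21  0.41  2.    1.03  1.05  0.55]
   85 [0.564 0.144 0.155] [-0.18  0.49  1.8   0.78  1.27  0.75]
   100 [0.572 0.135 0.166] [-0.14  0.6   1.6   0.61  1.52  0.87]
   115 [0.582 0.128 0.176] [-0.09  0.73  1.38  0.48  1.77  0.94]
   130 [0.596 0.124 0.184] [-0.03  0.88  1.17  0.37  2.02  0.97]
```

```bash
python3 - <<'E'
from h import *
down=robot.get_tcp_rot()
robot.reach([.16,.44,.42],down); print(robot.get_time())
robot.grip(.035,60)
R=rv(-Z,PY); g=C0-PX*.025
robot.reach(g*[.9,.9,0]+Z*.40,R); print(robot.get_time())
robot.reach(g+Z*.19,R)
p,o=robot.get_ee_pos(),robot.get_tcp_rot(); print(robot.get_time(),p,robot.get_joints(),robot.get_width())
im,d=robot.camera("wrist"); m=robot.camera_model("wrist"); np.savez("pics/w1.npz",p=im,d=d,pos=p,o=o)
# expected pixels of plate corners
Rt=Ro.from_rotvec(o).as_matrix(); Tc=m['T_tool_cam']
def proj(X):
    c=Tc[:3,:3].T@(Rt.T@(X-p)-Tc[:3,3]); return (c[0]/c[2]*m['fx']+m['cx'],c[1]/c[2]*m['fy']+m['cy'])
b=im[:,:,::-1].copy()
for X in(-.05,.02,.04,.05):
    u=proj(C0+PX*X+Z*(.056 if X<.045 else .046)); print(X,np.round(u,1)); cv2.circle(b,(int(u[0]),int(u[1])),2,(0,0,255),-1)
cv2.imwrite("pics/w1.png",cv2.resize(b,(800,600)))
E
```

```text
1.025
3.7583
4.6333 [ 0.54949518 -0.08168796  0.19136115] [-2.25961631e-01  2.38699680e-01  1.85052319e+00 -1.82416775e-06
  1.04992619e+00  5.65019175e-01] 0.03507598807541233
-0.05 [254.2 157.3]
0.02 [254.2 239.7]
0.04 [254.2 261. ]
0.05 [254.2 265.3]
```

View pics/w1.png

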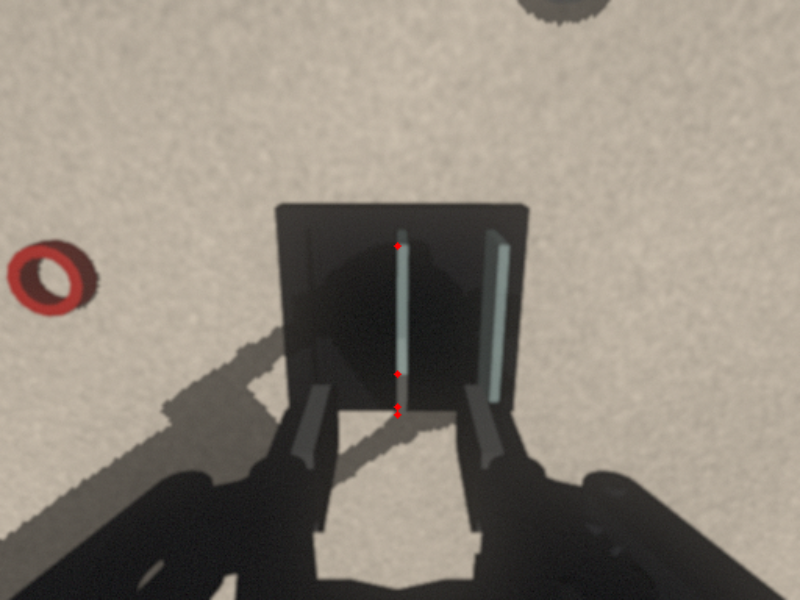

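The wrist view shows the plate's top edge at column ~403 (of 800), against my predicted 397, so it sits about 2.3 mm further toward +y of the plate. The end rows match. I'll correct for this, then grasp and lift.

```bash
sed -i 's/^C0.*//; s/C0=np.array(.*$/C0=np.array([.5299,-.1,0])+.0009*AX+.0022*PY/' h.py; python3 - <<'E'
from h import *
R=rv(-Z,PY); g=C0-PX*.025
robot.move_straight(g+Z*.08,R,speed=.15)
print(robot.move_straight(g+Z*.045,R,speed=.06,f_stop=12), robot.get_ee_pos()-g, robot.get_force())
f0=robot.get_force()
robot.grip(0,60); print("w",robot.get_width(),robot.get_force()-f0,robot.get_ee_pos()-g)
print(robot.move_straight(g+Z*.075,speed=.05), robot.get_force()-f0)
robot.move_straight(g+Z*.2,speed=.15); print(robot.get_width(),robot.get_force()-f0,robot.get_ee_pos(),robot.get_time())
for n in("scene","wrist"):
    im,d=robot.camera(n); np.savez(f"pics/{n}2.npz",p=im,d=d)
    if n=="scene": a=cv2.resize(im[170:260,190:270,::-1],(400,450),interpolation=cv2.INTER_CUBIC)
    else: b=cv2.resize(im[:,:,::-1],(400,300))
cv2.imwrite("pics/g.png",np.hstack([a,np.vstack([b,np.zeros((150,400,3),np.uint8)])]))
E
```

```text
False [5.62250392e-06 1.16034345e-06 4.47789325e-02] [0.85026552 0.03949872 0.26016862]
w 0.0037593129129883888 [0.33324193 0.151633   1.49387075] [ 0.00060842 -0.00019318  0.04554225]
False [-0.49691303 -0.7073917  -1.25677843]
0.004019669093329744 [-1.47027973  0.62717669 -2.44538071] [ 0.54894613 -0.08316677  0.19887896] 8.4083
```

View pics/g.png

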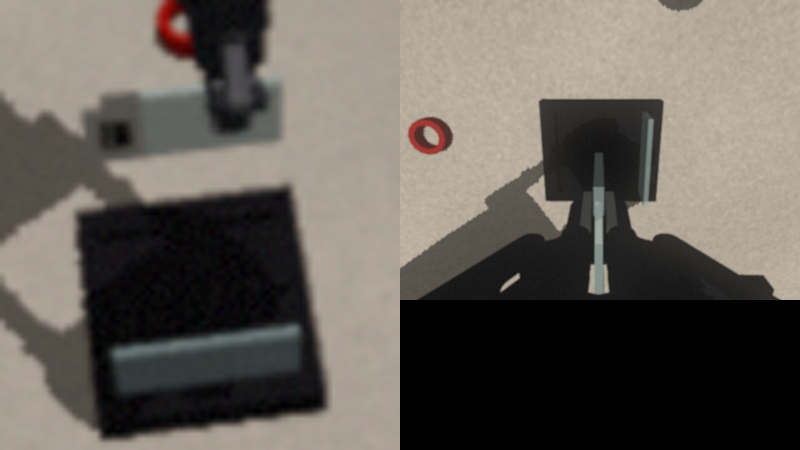

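The plate is held by its clear end, with the label toward the scene camera and the blank still in its slot. Next I'll turn it over, clear of everything, and approach the focus from the −y side.

```bash
python3 - <<'E'
from h import *
p,r=present(np.deg2rad(85),1,-.025,.0388)
mid=np.array([.53,-.06,.30])
print(np.round(robot.solve_ik(mid,r),2),p)
robot.reach(mid,r); print(robot.get_time(),robot.get_width(),robot.get_joints().round(2))
robot.move_straight(p+.08*H+.03*Z,r,speed=.12)
robot.move_straight(p,r,speed=.05); robot.wait(.3)
print(robot.get_time(),robot.get_width(),robot.get_ee_pos()-p,robot.get_force(),robot.get_joints().round(2))
o=[]
for n,(u,v,w,h) in(("scene",(260,70,128,96)),("top",(110,130,128,96)),("wrist",(0,0,512,384))):
    im,d=robot.camera(n); np.savez(f"pics/{n}3.npz",p=im,d=d,pos=robot.get_ee_pos(),o=robot.get_tcp_rot()); o.append(cv2.resize(im[v:v+h,u:u+w,::-1],(400,300),interpolation=cv2.INTER_CUBIC))
cv2.imwrite("pics/f.png",np.vstack([np.hstack(o[:2]),np.hstack([o[2],o[2]*0])]))
E
```

```text
[-0.52  0.34  1.67  0.6   1.66 -2.43] [0.56447703 0.14392093 0.1556643 ]
11.0417 0.003861298056039178 [-0.52  0.34  1.67  0.6   1.66 -2.43]
14.85 0.003994655455295068 [ 5.86202414e-05 -8.49058798e-05  2.04130413e-05] [-0.44858369  0.11077419 -1.16845066] [-0.18  0.49  1.8   0.78  1.27 -2.39]
```

View pics/f.png

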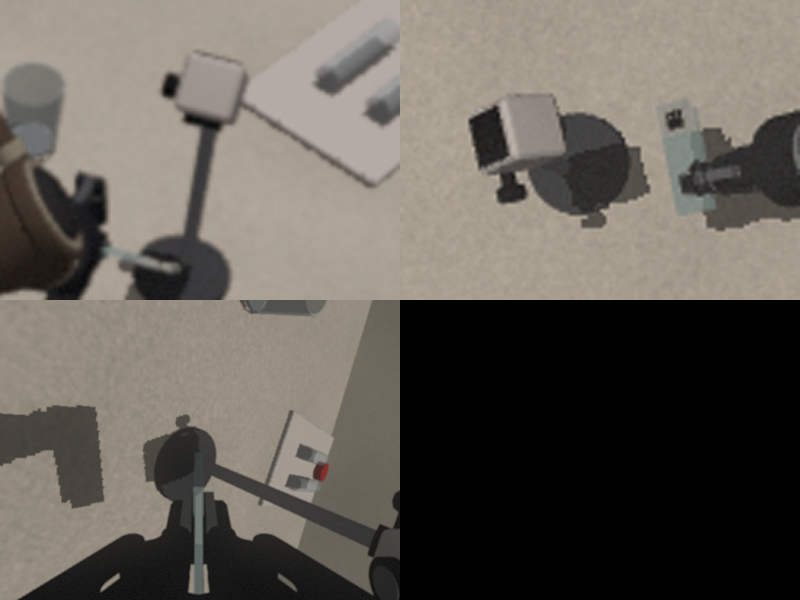

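The label dots face up at top-crop (675,118), the plate is tilted toward the lens, and nothing touches the reader. The wrist view also catches the lens ring at its lower right. As a numeric check, I'll measure the label centre, the plate plane, and the lens from the new views.

```bash
python3 - <<'E'
from h import *
T=np.load("pics/top3.npz");W=np.load("pics/wrist3.npz")
C=cloud("top",T['d']); 
# label dots & plate
sub=C[130:226,110:238];g=T['p'][130:226,110:238].astype(int).max(2)
k=np.zeros(g.shape,bool);k[30:70,82:102]=True
k&=(sub[...,2]>.10)&(sub[...,2]<.19)&(g>90)
P=sub[k];c=P.mean(0)
for _ in range(4):
    n=np.linalg.svd(P-P.mean(0),full_matrices=False)[2][2];r=abs((P-P.mean(0))@n);P=P[r<.004]
n*=np.sign(n[2]);print("plate plane",len(P),n.round(3),"angle to N deg",np.degrees(np.arccos(n@N)))
kd=np.zeros(g.shape,bool);kd[30:48,82:96]=(g<75)[30:48,82:96]
v,u=np.nonzero(kd);print("dots px",u.mean(),v.mean(),len(u)); L=ray("top",110+u.mean(),130+v.mean(),.15);print("label",L,"foc err",L-FOC, np.median(sub[kd],0))
print("front-top head edge",ray("top",161.2,170,.256),"pred",FOC+.12*N+.026*(Z+H)/2**.5)
# wrist cloud
m=robot.camera_model("wrist");d=W['d'];v,u=np.mgrid[:384,:512]
X=np.stack([(u-m['cx'])/m['fx']*d,(v-m['cy'])/m['fy']*d,d],-1)@m['T_tool_cam'][:3,:3].T+m['T_tool_cam'][:3,3]
X=X@Ro.from_rotvec(W['o']).as_matrix().T+W['pos']
s=X[320:384,460:512];g=W['p'][320:384,460:512].max(2);k=(s[...,2]>.19)&(s[...,2]<.3)
k2=k&(g<60);print("lens ring",k2.sum(),s[k2].mean(0),s[k2].min(0),s[k2].max(0),"lens pred",FOC+.12*N)
E=s[k2]-(FOC+.12*N);print("along N",np.percentile(E@N,[10,50,90]))
s=X[:330];k=(s[...,2]>.05)&(s[...,2]<.18)&(s[...,1]>.26)&(s[...,1]<.32)&(abs(s[...,0]-.59)<.05);print("post",k.sum(),np.median(s[k],0),"pred",FOC+.12*N-.045*H)
foot=X.reshape(-1,3)[(W['p'].max(2)<85).ravel()];f=foot[(foot[:,2]>.005)&(foot[:,2]<.03)&(abs(foot[:,0]-.59)<.08)&(abs(foot[:,1]-.28)<.08)]
print("foot",len(f),cv2.minEnclosingCircle(f[:,:2].astype(np.float32)),"pred",FOC+.12*N-.03*H)
E
```

```text
plate plane 321 [-0.186  0.67   0.719] angle to N deg 0.9434264146507252
dots px 87.47368421052632 38.0 19
label [0.61536255 0.16988427 0.15      ] foc err [-5.63745133e-03  8.84272101e-04 -8.32667268e-17] [0.61526634 0.1710651  0.15039411]
front-top head edge [0.596649   0.24453042 0.256     ] pred [0.60338175 0.23309054 0.25323759]
lens ring 2322 [0.58835498 0.24497285 0.23298336] [0.49653215 0.0406628  0.21741571] [0.61291089 0.29026492 0.24394454] lens pred [0.59850862 0.25081771 0.23485281]
along N [0.00154501 0.00286474 0.00515073]
post 2952 [0.5838938  0.2921163  0.12938139] pred [0.58658076 0.2942081  0.23485281]
foot 4601 ((0.5895033478736877, 0.28340286016464233), 0.050093017518520355) pred [0.59055671 0.27974464 0.23485281]
```

Every check agrees to within about 6 mm and 1° (limits 25 mm and 17°), so I'm handing in.

```bash
python3 - <<'E'
from workcell import robot
import numpy as np
print(robot.get_time(),robot.get_width(),np.abs(robot.get_joint_vel()).max(),robot.get_ee_pos())
robot.sign_off(); print(robot.get_time())
E
```

```text
15.0 0.0037511038004218664 0.0023626641485273393 [0.56449364 0.14388093 0.15564402]
the job is handed in; nothing more can be done
the job is handed in; nothing more can be done
```

I handed in the job at 15.0 s with the sample plate held still in front of the code reader. `sign_off` gave no verdict.

**What I did:** I picked the notched, labelled plate in the middle slot of the small rack and gripped it by its clear end, at about plate x −25 mm with 60 N. I lifted it out, turned it over well clear of everything, and brought it to the focus from the −y side with the label face up.

**Last checks before handing in:**

| Check | Result | Limit |
|---|---|---|
| Label centre to estimated focus | about 6 mm | 25 mm |
| Plate face to lens axis | about 0.9° | 17° |
| Label height | 0.150 m | over 0.10 m |
| Fastest joint | 0.002 rad/s, arm effectively still | – |

- **Grip:** the finger opening reads about 3.8 mm for a 5 mm plate. The last pictures show the plate still held.
- **Bystanders and blank:** after the lift the blank was still in its slot. No contact with the reader showed in the pictures. The bottle, beaker and ring were not measured again at the end.
- **Disagreements:** the first foot estimate from the top camera was about 9 mm off in x because of shadow. The wrist view then put the foot within 4 mm and the post within 3.5 mm of prediction. The head's front edge, read from a single pixel, differed by about 13 mm.

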